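Seat the rice polisher bowl and hold its safety key turned

TASK

Lower the rice polisher's bowl onto its base, with the two alignment pegs up through the holes in its ears and the foot flat on the deck, and let go of it. Then take the red safety key from its wooden stand, work it past the sticky pins fully down into the unturned brass key cylinder, turn it a quarter clockwise seen from above, and finish while still gripping the key and holding it turned against the return spring. Do not drop the bowl, and leave the other things on the counter where they are.

Things in the scene. Friction and masses are not known exactly. Their poses are not given: they have to be found in the camera images.
- bowl_mid (a point): Loose lidded bowl, 0.3 to 0.65 kg, 102 mm tall: point on its axis half-way up, 51 mm above the underside; z up. On the flat grey lid (98 mm diameter, 11 mm above this point) stands, centred, a black bar handle 60 mm long (x), 16 mm thick (y), 40 mm tall (11 to 51 mm above this point): grip it across y from above. The bowl is the same turned half round.
- bowl: The same bowl, origin at the centre of its underside, same axes. Its foot is a white plate 150 mm (x) by 60 mm (y), 8 mm thick, with a 13 mm through hole in each ear at x = +57 and -57 mm; above it the steel bowl, 96 mm in diameter.
- seat (a point): Point on the deck of the white polisher base (fixed, 180 mm x, 270 mm y, deck 40 mm above the counter), midway between two upright pegs: steel, 9 mm diameter, 18 mm tall, tapered tips, at x = +57 and -57 mm. The seated bowl's underside centre is here, its x along this x either way round. The key cylinder's axis is 150 mm to the -y side.
- keyway (a point): Centre of the slot's mouth, in the top face of the brass key cylinder, 88 mm above the counter, in a grey round housing (72 mm diameter); turns with it; z up. Slot 24.4 mm (x) by 10.4 mm (y), over 42 mm deep. Sticky sprung pins poke in from +y and -y, 14 and 27 mm down: passing each takes some 5 to 15 N of push, less if the key is wiggled along y.
- cylinder (a joint): Turn of the key cylinder in rad, 0 unturned, growing clockwise seen from above, stop at 1.571. A spring returns it to 0 (about 0.04 N m at 0, 0.15 N m at the stop). The key has about 0.1 rad of play in the slot, so the key turns that much before or more than the cylinder.
- key_mid (a point): Loose red key, 90 g, 100 mm tall, upright in its stand: point on its axis half-way up, 50 mm above the blade tip; z up, x along the blade's width. Red grip 40 mm (x) by 14 mm (y), from 2 mm below to 50 mm above this point: grip it across y from above. Fully in, the collar lies on the cylinder's top face and this point is 8 mm above the mouth.
- key: The same key, origin at the blade's tip, same axes. Blade 22 mm (x) by 8 mm (y), 42 mm long, rounded nose; above it a collar of 36 mm diameter, 6 mm thick; then the red grip. The key is the same turned half round. The slot x and the blade x must lie along each other.
- stand_top (a point): Centre of the top face of the fixed wooden key stand, 50 mm above the counter, 70 mm (x) by 50 mm (y), foot 100 by 80 mm; the key stands in its slot (25 by 11 mm) with the collar on this face, and is lifted 42 mm to come free.
- pan: Aluminium tamagoyaki pan, 130 (x) by 170 mm (y), 32 mm tall, handle to its -y; origin at the underside centre of the pan. Leave alone.
- mould: Green plastic rice mould with three compartments, open on top, 120 (x) by 55 by 34 mm; origin at underside centre. Leave alone.
- cups: Stack of three silicone cups, 68 mm diameter, 52 mm tall; origin at underside centre. Leave alone.
- ladle: Stainless ladle lying on the counter, its bowl 82 mm in diameter and 30 mm tall, handle 235 mm along +y; origin under the ladle's bowl. Leave alone.
- tin: Closed tin, 56 mm diameter, 85 mm tall; origin at underside centre. Leave alone.
- teacup: Blue cup, 72 mm diameter, 60 mm tall; origin at underside centre. Leave alone.

How it is judged:
On the way, in this order (a step that is already met when the one before it is completed fails the run):
1. the bowl is seated over both pegs and let go (horizontal distance between bowl and seat below 0.004 m and z of bowl in the frame of seat between -0.003 and 0.003 m and angle between the x axis of bowl and the x axis of seat, either way round below 0.1 rad and angle between bowl's own z axis and vertical below 0.1 rad and contact force between the fingers and bowl below 0.1 N), for 0.2 s.
2. the key is fully down in the cylinder, which is not yet turned (horizontal distance between key_mid and keyway below 0.004 m and z of key_mid in the frame of keyway between 0.004 and 0.012 m and angle between key's own z axis and vertical below 0.15 rad and value of joint cylinder below 0.35 rad), for 0.1 s.
At the end, for the whole second after the job is handed in: Bowl within 4 mm sideways, 3 mm in height and 0.1 rad of its seat, not touched by the fingers; key upright within 0.15 rad, within 4 mm of the cylinder's axis and of fully down; cylinder still and turned over 1.3 rad; fingers on the key with over 1 N (all of step 1 and horizontal distance between key_mid and keyway below 0.004 m and z of key_mid in the frame of keyway between 0.004 and 0.012 m and angle between key's own z axis and vertical below 0.15 rad and value of joint cylinder above 1.3 rad and velocity of joint cylinder between -0.2 and 0.2 rad/s and contact force between the fingers and key above 1 N); the arm keeps its last pose, push and grip.
It fails at once if the bowl is dropped (falls free at more than 0.6 m/s) (linear speed of bowl above 0.6 m/s and contact force between the fingers and bowl below 0.1 N).
It fails at once if a bystander on the counter is moved more than 30 mm or tipped (distance of any of pan, mould, cups, ladle, tin, teacup from where it was at the start of the episode above 0.03 m or angle between any of pan, mould, cups, ladle, tin, teacup's own z axis and vertical above 0.35 rad).
It also fails if it takes over 72 s, if anything falls off the work surface, if the arm or the gripper's body presses on something with over 40 N, if the wrist force passes 120 N, or if a joint passes its speed limit or range.

ROBOT

A 6-joint arm with a two-finger parallel gripper is mounted at the origin on the work surface. World frame = base frame: x ahead of the robot, y to its left, z up, the work surface at z = 0. Lengths are in m, angles in rad, forces in N, time in s.
With the tool pointing down it reaches from about 0.35 to 0.975 m from the base axis. Payload 4.9 kg.
Tool frame: the origin (TCP) lies on the centre line of the jaws, within the pads' length; the fingertips stand ctrl.tcp_to_tips ahead of it and the grasp point (between the pads) lies 3 mm ahead of it (ctrl.tcp_to_tips is the distance from the TCP to the fingertips, in m); z points along the fingers, y is the direction in which the jaws open and shut (so a half turn about z gives the same grasp; the last joint's range is limited). The gripper opens to 85 mm and grips with 20 to 120 N. Pads are 22 mm wide; open, the fingers measure 114 mm over their backs; the gripper's body (76 mm by 85 mm) begins 54 mm behind the grasp point. The pads swing forward as they close: fully open they stand 13 mm farther back than shut.
Start: joints at [-1.344, 0.053, 1.613, -0, 1.476, -0.119], TCP at [0.212, -0.588, 0.253] pointing down, gripper open.
Joint ranges: [-3.01, 3.01], [-1.01, 2.22], [0.06, 2.58], [-1.02, 4.17], [0.09, 2.62], [-3.14, 3.14]. Speed limits (rad/s): [2.57, 2.57, 3.14, 3.14, 3.14, 3.14].

INTERFACE

Orientations are given as a rotation vector (axis times angle).
In Python, from station import ctrl, vision gives the robot as it stands.
- The arm moves only by the tool jog_arm, never from a script. Its argument "deltas" is a list of rows, each a list of 7 numbers: the turn, a rotation vector about the tool's x, y, z in rad, then the shift along the tool's x, y, z in cm, then the opening, from 0 (shut) to 1 (fully open). A call has 1 to 12 rows; each row shifts and turns the commanded pose from where the row before left it, along the tool's axes as they then stand; what a row does not reach is not made up. A row lasts 1/12 s, in which the tool goes at most 41.7 mm and 7.16 degrees, less where a joint would pass 70% of its speed; a pose out of reach is approached as far as the arm can. A call with a gripper value outside its range is refused whole. The fingers move at their own pace and stop on an object; "grip_force" is the grip in N (left out, the last holds). Time passes only in rows, so rows that do not move let the fingers close. It gives the time, the measured TCP pose, the force and the opening at its end, in the units of the state.
- ctrl.get_obs(): the state, without advancing time (a new reading comes with each control period).
- vision.get_image(name): name is "scene" or "side" or "wrist"; returns (picture, depth): 420x560x3 uint8, red, green, blue; 420x560 float32, m along the optical axis (not along the pixel's ray), 0 where there is no reading.
- vision.calibration(name): a dict with "fx", "fy", "cx", "cy" (pixels), "rvec" (rotation vector, rad) and "tvec" (3), from world to camera coordinates, as OpenCV has them; the wrist camera has in their place "hand_eye" (4x4, takes a point from camera to tool coordinates, whose origin is the TCP and whose axes are the flange's). Camera axes: x right, y down, z forward; pixel columns grow to the right and rows downward; lengths in m; the calibration is good to about 2 mm. A picture is of the moment at which its call begins: read the wrist's pose just before it. calibration takes no time and is no camera call.
- ctrl.finish_job(): hands the job in, once; it reports no verdict.
The state is a dict: "t": time; "q": joint angles; "dq": joint speeds; "effort": joint torques, N m; "tool_pos": TCP position; "tool_rot": TCP orientation; "contact_force": force on the tool from outside, world axes, zero at the start; "wrist_torque": the same for the moment, N m; "opening": finger opening in m.
Only numpy, scipy, OpenCV 4.12 (cv2) and the standard library are available. Lean on these libraries where they do the work, as an engineer would, in place of code of your own. Each camera call takes 0.05 s, during which the arm holds its last target. There are 200 camera calls.

## Working session

There is one attempt and no reset: what is moved stays moved. The work goes in short steps, Python scripts to look and compute and a tool call to move; the robot and the scene stay as the last step left them, time stands still between calls to the robot, and variables do not carry over. Pictures are saved under pics/ and viewed, about 8 in all and at most 12, crops included, and the job is handed in when it is done.

Besides the shell and the picture viewer there is one more tool, called after "Call:" as name([rows], argument=value, ...), one row to a line, values as JSON. jog_arm: Moves the arm, as the interface text tells. Its arguments: {"type":"object","properties":{"deltas":{"type":"array"},"grip_force":{"type":"number"}},"required":["deltas"]}

```bash
mkdir -p pics; ls; python3 - <<'E'
from station import ctrl, vision
import cv2,numpy as np
o=ctrl.get_obs();print(o,ctrl.tcp_to_tips)
for n in ("scene","side","wrist"):
    im,d=vision.get_image(n);np.savez(f"pics/{n}0.npz",im=im,d=d);cv2.imwrite(f"pics/{n}0.png",im[:,:,::-1]);c=vision.calibration(n);print(n,c)
a=[cv2.imread(f"pics/{n}0.png") for n in("scene","side")]
cv2.imwrite("pics/both0.png",cv2.resize(np.vstack(a),None,fx=.7,fy=.7))
E
```

```text
pics
{'t': 0.0, 'q': array([-1.34402190e+00,  5.33614329e-02,  1.61428860e+00, -3.86232452e-05,
        1.47598752e+00, -1.19009353e-01]), 'dq': array([ 1.21052844e-03,  6.19228649e-04,  1.12282335e-03,  9.29558747e-05,
       -3.90465812e-04, -8.58257997e-05]), 'effort': array([ 2.43202994e-04, -3.93674934e+01, -3.70177960e+01, -8.25106963e-05,
        6.95078226e-03, -1.30167416e-05]), 'tool_pos': array([ 0.21168944, -0.58744843,  0.25206335]), 'tool_rot': array([-3.09274541e+00, -5.40108760e-01,  2.33145844e-04]), 'contact_force': array([-0.66375177, -0.18723858, -1.35744174]), 'wrist_torque': array([-0.01764439, -0.05641395,  0.00094692]), 'opening': 0.08549405583016145} 0.022
scene {'fx': 415.918374893645, 'fy': 415.918374893645, 'cx': 277.54242157660417, 'cy': 208.86588173916408, 'rvec': array([ 1.80274459,  1.71086564, -0.70436824]), 'tvec': array([-0.01576664, -0.28641638,  1.3844757 ])}
side {'fx': 436.444513494045, 'fy': 436.444513494045, 'cx': 281.0568376839963, 'cy': 205.7448180193579, 'rvec': array([ 0.70456332, -2.65915236,  1.07528317]), 'tvec': array([0.43360143, 0.24765121, 0.92544154])}
wrist {'fx': 336.5345896489222, 'fy': 336.5345896489222, 'cx': 278.4791147800132, 'cy': 207.88033912705436, 'hand_eye': array([[ 4.82738295e-05, -9.57522164e-01, -2.88359678e-01,
         7.25490973e-02],
       [ 9.99999628e-01,  2.94429051e-04, -8.10267691e-04,
        -4.38457721e-04],
       [ 8.60750738e-04, -2.88359531e-01,  9.57521822e-01,
        -1.20735600e-01],
       [ 0.00000000e+00,  0.00000000e+00,  0.00000000e+00,
         1.00000000e+00]])}
```

View pics/scene0.png

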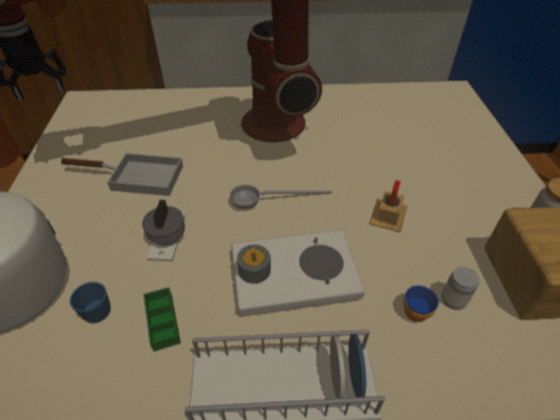

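View pics/side0.png

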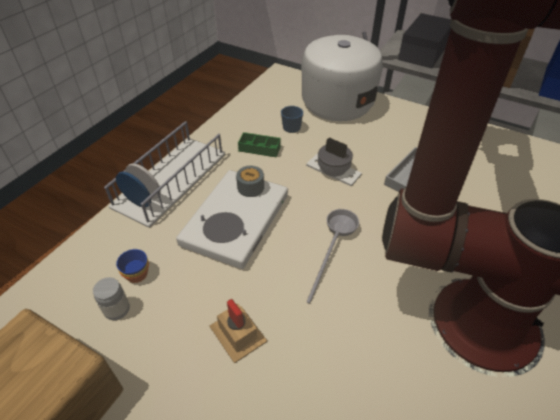

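The scene view shows the bowl at (165,222) with ears at about (162,252) and (180,218), and the base around (295,270). The cylinder is at (254,262), the pegs at (316,240) and (327,281), and the key in its stand at (392,205). The side view shows the bowl at (335,160), the cylinder at (250,178), the pegs near (203,217) and (241,228), and the key at (236,318).

```bash
cat > h.py <<'E'
import numpy as np, cv2
from scipy.spatial.transform import Rotation as R
from station import ctrl, vision
def extr(n,obs=None):
    c=vision.calibration(n); K=np.array([[c['fx'],0,c['cx']],[0,c['fy'],c['cy']],[0,0,1]])
    if n=='wrist':
        T=np.eye(4);T[:3,:3]=R.from_rotvec(obs['tool_rot']).as_matrix();T[:3,3]=obs['tool_pos'];T=T@c['hand_eye']
    else:
        T=np.eye(4);r=R.from_rotvec(c['rvec']).as_matrix();T[:3,:3]=r.T;T[:3,3]=-r.T@c['tvec']
    return K,T
def cloud(K,T,d):
    v,u=np.indices(d.shape);p=np.stack([(u-K[0,2])/K[0,0]*d,(v-K[1,2])/K[1,1]*d,d],-1)
    w=p@T[:3,:3].T+T[:3,3];w[d<=0]=np.nan;return w
def ray(K,T,uv,z):
    uv=np.atleast_2d(np.array(uv,float));p=np.c_[(uv[:,0]-K[0,2])/K[0,0],(uv[:,1]-K[1,2])/K[1,1],np.ones(len(uv))]@T[:3,:3].T
    return T[:3,3]+p*((z-T[2,3])/p[:,2])[:,None]
def proj(K,T,P):
    P=(np.atleast_2d(P)-T[:3,3])@T[:3,:3];q=P@K.T;return q[:,:2]/q[:,2:]
def rect(xy):
    r=cv2.minAreaRect(np.float32(xy)*1000);b=cv2.boxPoints(r);e=[b[1]-b[0],b[2]-b[1]];l=max(e,key=np.linalg.norm)
    return np.array(r[0])/1000,sorted(r[1]),np.degrees(np.arctan2(l[1],l[0]))%180
def snap(n,name=None):
    o=ctrl.get_obs();im,d=vision.get_image(n);K,T=extr(n,o)
    if name: cv2.imwrite(f'pics/{name}.png',im[:,:,::-1])
    return o,im,d,K,T
E
python3 - <<'E'
from h import *
for n in("scene","side"):
    f=np.load(f"pics/{n}0.npz");im,d=f['im'],f['d'];K,T=extr(n);w=cloud(K,T,d)
    hsv=cv2.cvtColor(im,cv2.COLOR_RGB2HSV).astype(int)
    print(n,'cam',T[:3,3])
    pts=dict(scene=[(162,210),(165,225),(162,252),(254,258),(316,240),(327,281),(321,262),(280,290),(396,187),(388,220),(245,195),(160,320),(90,300),(420,300),(460,285),(147,172)],side=[(335,150),(335,163),(250,175),(203,217),(241,228),(222,228),(236,312),(238,325)])[n]
    for p in pts: print(p,w[p[1],p[0]].round(3),im[p[1],p[0]])
    x,y,z=w[...,0],w[...,1],w[...,2]
    red=((hsv[...,0]<8)|(hsv[...,0]>172))&(hsv[...,1]>150)&(hsv[...,2]>90)&(z<.18)&(x>.3)
    print('red',red.sum(),np.nanmedian(w[red],0),np.nanmin(w[red],0),np.nanmax(w[red],0))
    np.save(f'pics/w_{n}.npy',w)
E
```

```text
scene cam [ 1.17676856 -0.04479588  0.78247362]
(162, 210) [ 0.489 -0.277  0.097] [32 30 23]
(165, 225) [ 0.503 -0.275  0.061] [73 70 63]
(162, 252) [ 0.533 -0.29  -0.002] [117 110  93]
(254, 258) [ 0.615 -0.067  0.065] [70 56 29]
(316, 240) [0.561 0.075 0.053] [79 75 73]
(327, 281) [0.674 0.085 0.053] [64 59 58]
(321, 262) [0.614 0.081 0.04 ] [71 66 62]
(280, 290) [ 0.682 -0.014  0.038] [150 142 129]
(396, 187) [0.453 0.277 0.11 ] [140  29  17]
(388, 220) [0.473 0.27  0.016] [75 59 38]
(245, 195) [ 0.349 -0.091  0.004] [114 107 103]
(160, 320) [ 0.72  -0.267  0.005] [36 81 36]
(90, 300) [ 0.668 -0.421  0.012] [39 50 58]
(420, 300) [0.714 0.279 0.026] [31 52 99]
(460, 285) [0.717 0.346 0.08 ] [77 73 65]
(147, 172) [ 0.236 -0.375  0.002] [111 109  99]
red 50 [0.447877   0.27898993 0.10755996] [0.4280243  0.27022756 0.10111605] [0.46097185 0.29097806 0.11036074]
side cam [0.15059927 0.61951221 0.83624628]
(335, 150) [ 0.486 -0.28   0.076] [49 46 39]
(335, 163) [ 0.469 -0.244  0.063] [92 87 85]
(250, 175) [ 0.633 -0.073  0.079] [113  89  55]
(203, 217) [0.665 0.09  0.056] [105 101  97]
(241, 228) [0.575 0.062 0.038] [95 89 88]
(222, 228) [0.614 0.086 0.041] [93 89 87]
(236, 312) [0.431 0.291 0.11 ] [171  61  52]
(238, 325) [0.428 0.294 0.069] [96 50 42]
red 124 [0.43964021 0.28581899 0.10822037] [0.42305026 0.27447106 0.08437057] [0.4564971  0.29508217 0.11157348]
```

```bash
python3 - <<'E'
from h import *
for n in("scene","side"):
    w=np.load(f'pics/w_{n}.npy');x,y,z=w[...,0],w[...,1],w[...,2]
    def box(c,r,lo,hi): return (np.hypot(x-c[0],y-c[1])<r)&(z>lo)&(z<hi)
    h=w[box((.487,-.275),.08,.095,.107)];print(n,'handle top',len(h),rect(h[:,:2]))
    l=w[box((.487,-.275),.08,.056,.068)];c,r=cv2.minEnclosingCircle(np.float32(l[:,:2])*1000);print(' lid',len(l),c,r,np.median(l[:,2]))
    f=w[box((.487,-.275),.11,.004,.014)];print(' foot',len(f),rect(f[:,:2]))
    k=w[box((.617,-.07),.06,.083,.095)];c,r=cv2.minEnclosingCircle(np.float32(k[:,:2])*1000);print(' cyl',len(k),c,r,np.median(k[:,2]))
    p=w[box((.617,.08),.085,.047,.062)];print(' pegs',[p[(p[:,0]-.617)*s>0].mean(0).round(4) for s in(1,-1)])
    b=w[(x>.48)&(x<.75)&(y>-.15)&(y<.2)&(z>.032)&(z<.046)];print(' deck',len(b),rect(b[:,:2]))
    s=w[box((.44,.286),.08,.045,.055)];print(' stand',len(s),rect(s[:,:2]))
    g=w[box((.44,.286),.08,.102,.115)];print(' grip top',len(g),rect(g[:,:2]))
E
```

```text
scene handle top 152 (array([ 0.48550641, -0.28333502]), [16.64686393737793, 61.36780548095703], np.float32(173.11095))
 lid 782 (485.1120300292969, -283.5863342285156) 50.172298431396484 0.06211516102384451
 foot 434 (array([ 0.49819019, -0.27674884]), [172.46270751953125, 177.8916778564453], np.float32(46.046143))
 cyl 696 (628.7852172851562, -69.2086181640625) 37.239585876464844 0.08791062723050036
 pegs [array([0.6712, 0.0865, 0.0539]), array([0.5583, 0.0742, 0.0537])]
 deck 6953 (array([0.61929742, 0.02114207]), [181.80728149414062, 269.8506164550781], np.float32(96.22761))
 stand 299 (array([0.44060254, 0.28135538]), [49.90862274169922, 74.79833984375], np.float32(155.51146))
 grip top 67 (array([0.44289337, 0.28015945]), [13.646824836730957, 37.3477783203125], np.float32(157.15358))
side handle top 120 (array([ 0.48477908, -0.28308359]), [18.96360206604004, 59.241798400878906], np.float32(175.63771))
 lid 447 (485.0964050292969, -283.4404296875) 49.992149353027344 0.06270075093085659
 foot 431 (array([ 0.4833811 , -0.25944409]), [169.75961303710938, 203.12261962890625], np.float32(19.658092))
 cyl 440 (628.3867797851562, -67.70690155029297) 37.71339797973633 0.08879437991460032
 pegs [array([0.6679, 0.0892, 0.0544]), array([0.5553, 0.0775, 0.0541])]
 deck 5257 (array([0.6178551 , 0.02299171]), [180.06005859375, 270.6555480957031], np.float32(96.186714))
 stand 525 (array([0.4408988 , 0.28191113]), [50.615089416503906, 71.97239685058594], np.float32(155.58174))
 grip top 147 (array([0.44054807, 0.28263104]), [13.944290161132812, 38.69214630126953], np.float32(153.83875))
```

Call:
jog_arm([
  [0,0,0.11,0,0,0,1],
  [0,0,0.11,0,0,0,1],
  [0,0,0.11,0,0,0,1],
  [0,0,0.11,0,0,0,1],
])

```text
t: 0.48
tool_pos: [0.2118, -0.5877, 0.2528]
tool_rot: [-3.137, 0.156, 0.0]
contact_force: [-0.6, -0.3, -0.8]
opening: 0.0855
```

Call:
jog_arm([
  [0,0,0,1.22,-1.65,0,1],
  [0,0,0,2.2,-2.99,0,1],
  [0,0,0,2.2,-2.99,0,1],
  [0,0,0,2.2,-2.99,0,1],
  [0,0,0,2.2,-2.99,0,1],
  [0,0,0,2.2,-2.99,0,1],
  [0,0,0,2.2,-2.99,0,1],
  [0,0,0,2.2,-2.99,0,1],
  [0,0,0,2.2,-2.99,0,1],
  [0,0,0,2.2,-2.99,0,1],
  [0,0,0,2.2,-2.99,0,1],
  [0,0,0,1.22,-1.65,0,1],
])

```text
t: 1.48
tool_pos: [0.4881, -0.2774, 0.253]
tool_rot: [-3.137, 0.144, -0.0]
contact_force: [-0.4, -0.0, 1.2]
opening: 0.0853
```

```bash
cat >> h.py <<'E'
def togo(o,xy,yaw,z):
    """tool-axis shift (cm) with the turn done first, and turn about tool z (mod half turn)"""
    M=R.from_rotvec(o['tool_rot']).as_matrix();y0=np.degrees(np.arctan2(M[1,0],M[0,0]))
    dy=(yaw-y0+90)%180-90
    a=np.radians(y0+dy);d=np.array([*xy,z])-o['tool_pos'];ex=np.array([np.cos(a),np.sin(a)]);ey=np.array([ex[1],-ex[0]])
    print('yaw now %.2f tilt %.2fdeg turn z %.3f rad; shift cm x %.2f y %.2f z %.2f'%(y0,np.degrees(np.arccos(-M[2,2])),-np.radians(dy),100*d[:2]@ex,100*d[:2]@ey,-100*d[2]))
E
python3 - <<'E'
from h import *
o,im,d,K,T=snap('wrist','w1');w=cloud(K,T,d);np.save('pics/w_bowl.npy',w);print(o['t'],o['tool_pos'],o['contact_force'])
x,y,z=w[...,0],w[...,1],w[...,2]
def box(c,r,lo,hi): return (np.hypot(x-c[0],y-c[1])<r)&(z>lo)&(z<hi)
c0=(.485,-.2833)
h=w[box(c0,.08,.094,.108)];print('handle top',len(h),rect(h[:,:2]),np.median(h[:,2]))
l=w[box(c0,.08,.056,.068)];c,r=cv2.minEnclosingCircle(np.float32(l[:,:2])*1000);print(' lid',len(l),c,r,np.median(l[:,2]))
f=w[box(c0,.11,.004,.014)];print(' foot',len(f),rect(f[:,:2]))
togo(o,h[:,:2].mean(0),-5.5,.08)
E
```

```text
1.4833 [ 0.48805973 -0.27742635  0.25299992] [-0.38589907 -0.03730522  1.22180717]
handle top 1302 (array([ 0.4843819 , -0.28453046]), [16.016448974609375, 59.535118103027344], np.float32(173.5905)) 0.10182371972928214
 lid 6568 (483.8777160644531, -284.3869934082031) 49.1712532043457 0.06197340721014785
 foot 2003 (array([ 0.48384769, -0.28461688]), [59.64888000488281, 150.1917266845703], np.float32(173.78244))
yaw now -5.25 tilt 0.07deg turn z 0.004 rad; shift cm x -0.15 y 0.73 z 17.30
```

Call:
jog_arm([
  [0,0,0.018,0,0,0,1],
  [0,0,0,-0.31,0.75,2,1],
  [0,0,0,0,0,3.5,1],
  [0,0,0,0,0,3.5,1],
  [0,0,0,0,0,3.3,1],
  [0,0,0,0,0,2.5,1],
  [0,0,0,0,0,1.5,1],
  [0,0,0,0,0,0,1],
  [0,0,0,0,0,0,1],
])

```text
t: 2.28
tool_pos: [0.4813, -0.288, 0.0894]
tool_rot: [-3.135, 0.179, 0.003]
contact_force: [-0.2, -0.5, 0.3]
opening: 0.0851
```

Call:
jog_arm([
  [0,0,0,0,0,0,0.5],
  [0,0,0,0,0,0,0],
  [0,0,0,0,0,0,0],
  [0,0,0,0,0,0,0],
  [0,0,0,0,0,0,0],
  [0,0,0,0,0,0,0],
  [0,0,0,0,0,0,0],
  [0,0,0,0,0,0,0],
  [0,0,0,0,0,0,0],
], grip_force=60)

```text
t: 3.03
tool_pos: [0.4827, -0.2872, 0.0907]
tool_rot: [-3.136, 0.176, -0.001]
contact_force: [-0.4, 3.7, 4.8]
opening: 0.0154
```

```bash
python3 - <<'E'
from h import *
o,im,d,K,T=snap('wrist','w2');print(o['tool_pos'],o['contact_force'],o['wrist_torque'],o['opening'],o['dq'])
w=cloud(K,T,d);x,y,z=w[...,0],w[...,1],w[...,2]
def box(c,r,lo,hi): return (np.hypot(x-c[0],y-c[1])<r)&(z>lo)&(z<hi)
f=w[box((.484,-.2845),.11,.002,.016)];print(' foot',len(f),rect(f[:,:2]))
o=ctrl.get_obs();togo(o,(.4842,-.2845),-6.3,.2)
E
```

```text
[ 0.48272535 -0.28721078  0.09066855] [-0.36248652  3.6617151   4.81931519] [ 0.57680761 -0.06798605 -0.02401938] 0.015378780216963503 [ 6.56324811e-05 -3.14233402e-03  5.98749008e-05 -2.05518821e-03
 -5.69764063e-04  1.95886057e-04]
 foot 5543 (array([ 0.50923212, -0.28402667]), [160.31765747070312, 211.15054321289062], np.float32(91.14345))
yaw now -6.42 tilt 0.04deg turn z -0.002 rad; shift cm x 0.12 y -0.29 z -10.93
```

View pics/w2.png

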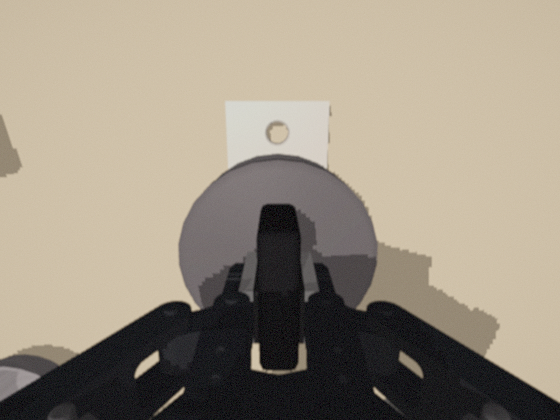

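The bowl's handle is held between the pads, and one ear hole is visible at (277,131). Next I'll lift it.

Call:
jog_arm([
  [0,0,0,0,0,-0.5,0],
  [0,0,0,0,0,-1,0],
  [0,0,0,0,0,-1.5,0],
  [0,0,0,0,0,-2,0],
  [0,0,0,0,0,-2,0],
  [0,0,0,0,0,-2,0],
  [0,0,0,0,0,-2,0],
  [0,0,0,0,0,-1.5,0],
  [0,0,0,0,0,-0.5,0],
  [0,0,0,0,0,0,0],
  [0,0,0,0,0,0,0],
])

```text
t: 4.0
tool_pos: [0.4819, -0.2873, 0.2192]
tool_rot: [-3.136, 0.176, 0.002]
contact_force: [-1.0, 1.4, -7.3]
opening: 0.0152
```

Call:
jog_arm([
  [0,0,-0.073,0,0,0,0],
  [0,0,-0.073,0,0,0,0],
  [0,0,-0.073,0,0,0,0],
  [0,0,0,0,0,0,0],
])

```text
t: 4.33
tool_pos: [0.4814, -0.2869, 0.2177]
tool_rot: [-3.134, -0.169, 0.005]
contact_force: [0.2, 1.0, -5.8]
opening: 0.0151
```

```bash
cat >> h.py <<'E'
def hole(im,d,K,T,o,save=None):
    """ear hole seen by wrist cam; returns its centre in tool coords, at the white plate's depth"""
    Tt=np.eye(4);Tt[:3,:3]=R.from_rotvec(o['tool_rot']).as_matrix();Tt[:3,3]=o['tool_pos'];H=np.linalg.inv(Tt)@T
    w=cloud(K,H,d);g=im.min(-1);m=(np.abs(w[...,2]-.08)<.012)&(w[...,0]>.03)
    m=np.uint8(m);cs,_=cv2.findContours(m,cv2.RETR_CCOMP,cv2.CHAIN_APPROX_NONE);c=max(cs,key=cv2.contourArea)
    zz=np.median(w[...,2][m>0])
    sil=cv2.drawContours(np.zeros_like(m),[c],-1,1,-1);cs=[q for q in cv2.findContours(sil-m*sil,cv2.RETR_EXTERNAL,cv2.CHAIN_APPROX_NONE)[0] if cv2.contourArea(q)>60]
    for q in cs:
        (u,v),r=cv2.minEnclosingCircle(q);print('hole px',u,v,r,'tool',ray(K,H,(u,v),zz).round(4))
    P=w[(m>0)][:,:2];print('plate z',zz,'rect',rect(P))
    return H,w,m
E
python3 - <<'E'
from h import *
o,im,d,K,T=snap('wrist','w3');print(o['t'],o['tool_pos'],o['contact_force'],o['opening'])
hole(im,d,K,T,o)
togo(o,(.613,.0812),6.2,.21)
E
```

```text
4.3333 [ 0.48144856 -0.28689987  0.21774568] [ 0.17569522  1.00141379 -5.82158826] 0.015059349720186434
hole px 277.3172607421875 130.9923858642578 11.086249351501465 tool [[ 0.0586 -0.0011  0.0824]]
plate z 0.08242298982152173 rect (array([ 0.05609101, -0.00130824]), [38.81732940673828, 60.287353515625], np.float32(89.978424))
yaw now 6.18 tilt 0.24deg turn z -0.000 rad; shift cm x 17.05 y -35.17 z 0.77
```

Call:
jog_arm([
  [0,0,0,0.48,-1.35,0,0],
  [0,0,0,0.96,-2.7,0,0],
  [0,0,0,1.2,-3.39,0,0],
  [0,0,0,1.2,-3.39,0,0],
  [0,0,0,1.2,-3.39,0,0],
  [0,0,0,1.2,-3.39,0,0],
  [0,0,0,1.2,-3.39,0,0],
  [0,0,0,1.2,-3.39,0,0],
  [0,0,0,1.2,-3.39,0,0],
  [0,0,0,1.2,-3.39,0,0],
  [0,0,0,0.96,-2.7,0,0],
  [0,0,0,0.48,-1.35,0,0],
])

```text
t: 5.38
tool_pos: [0.5686, 0.08, 0.2195]
tool_rot: [-3.135, -0.17, 0.002]
contact_force: [-0.0, -0.9, -6.6]
opening: 0.0154
```

Call:
jog_arm([
  [0,0,0,0,0,0,0],
  [0,0,0,0,0,0,0],
  [0,0,0,0,0,0,0],
])

```text
t: 5.63
tool_pos: [0.5686, 0.0754, 0.2197]
tool_rot: [3.137, 0.166, -0.002]
contact_force: [-0.4, 0.5, -6.1]
opening: 0.0153
```

```bash
python3 - <<'E'
from h import *
o,im,d,K,T=snap('wrist','w4');print(o['t'],o['tool_pos'],o['contact_force'],o['opening'])
H,w,m=hole(im,d,K,T,o)
W=cloud(K,T,d);z=W[...,2];pk=(z>.046)&(z<.062)&(np.hypot(W[...,0]-.67,W[...,1]-.0875)<.02)
print('peg A px n',pk.sum(),W[pk].mean(0),'top',W[pk&(z>.054)].mean(0))
togo(o,(.613,.0812),6.2,.2)
E
```

```text
5.6333 [0.56857252 0.07542452 0.21974417] [-0.43517377  0.48043632 -6.08359906] 0.015269692535642072
hole px 276.9193420410156 131.52764892578125 10.528060913085938 tool [[ 0.0583 -0.0013  0.0824]]
plate z 0.08241815798897523 rect (array([ 0.05613482, -0.00129342]), [38.72904586791992, 60.244606018066406], np.float32(89.97966))
peg A px n 111 [0.66788545 0.08665098 0.05537295] top [0.66803896 0.08651473 0.05634511]
yaw now 6.07 tilt 0.08deg turn z -0.002 rad; shift cm x 4.48 y -0.09 z 1.97
```

View pics/w4.png

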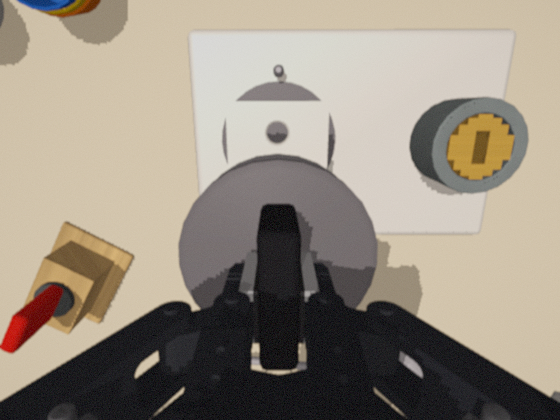

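The peg tip is at (278,71), the hole at (277,131), and the slot at (481,147) lies along the base's x. I'll move over the seat and check through the hole.

Call:
jog_arm([
  [0,0,0,0.6,0.07,0,0],
  [0,0,0,1.5,0,0,0],
  [0,0,0,1.5,0,0.5,0],
  [0,0,0,0.6,0,1.5,0],
  [0,0,0,0,0,2,0],
  [0,0,0,0,0,1.3,0],
  [0,0,0,0,0,0.4,0],
  [0,0,0,0,0,0,0],
  [0,0,0,0,0,0,0],
  [0,0,0,0,0,0,0],
])

```text
t: 6.52
tool_pos: [0.6116, 0.0795, 0.1649]
tool_rot: [3.137, 0.167, 0.004]
contact_force: [0.8, -0.3, -5.4]
opening: 0.015
```

```bash
python3 - <<'E'
from h import *
o,im,d,K,T=snap('wrist');print(o['t'],o['tool_pos'],o['contact_force'],o['opening'])
hole(im,d,K,T,o)
W=cloud(K,T,d);z=W[...,2]
c=np.s_[105:160,250:305]
pk=np.zeros_like(z,bool);pk[c]=(z[c]>.044)&(z[c]<.066)
v,u=np.nonzero(pk);print('peg in hole n',pk.sum(),u.mean(),v.mean(),W[pk].mean(0),W[pk].max(0))
print(np.round(z[110:156:3,258:298:3]*1000).astype(int))
cs=cv2.resize(im[90:170,220:340][:,:,::-1],None,fx=5,fy=5,interpolation=cv2.INTER_NEAREST)
s,si,_,_,_=snap('scene');cv2.imwrite('pics/c5.png',np.vstack([cs,cv2.resize(si[190:250,250:400][:,:,::-1],(600,200))]))
togo(o,(.613,.0812),6.2,.2)
E
```

```text
6.5167 [0.6116456  0.07954635 0.16486006] [ 0.77715742 -0.25969093 -5.35927603] 0.01500766039744136
hole px 276.9193420410156 131.52764892578125 10.528060913085938 tool [[ 0.0583 -0.0013  0.0824]]
plate z 0.08239871583633077 rect (array([0.05318486, 0.06836645]), [41.15361022949219, 200.98106384277344], np.float32(92.39618))
peg in hole n 143 277.4895104895105 130.4265734265734 [0.66862344 0.0866845  0.05560689] [0.67271506 0.0909852  0.05979738]
[[                  82                   83                   83
                    82                   83                   82
                    82                   82                   82
                    81                   83                   83
                    82                   83]
 [                  82                   84                   82
                    82                   83                   83
                    81                   84                   84
                    81                   83                   83
                    83                   82]
 [                  83                 
[... 3668 characters left out ...]
               83
                    82                   83 -9223372036854775808
                    84                   82                   82
                    82                   82                   82
                    84                   83]
 [                 106                  107                  109
                   110                  111                  112
                   114                  113                  112
                   111                  109                  106
                   107                  105]]
yaw now 6.10 tilt 0.14deg turn z -0.002 rad; shift cm x 0.15 y -0.15 z -3.51<stdin>:8: RuntimeWarning: invalid value encountered in cast
```

View pics/c5.png

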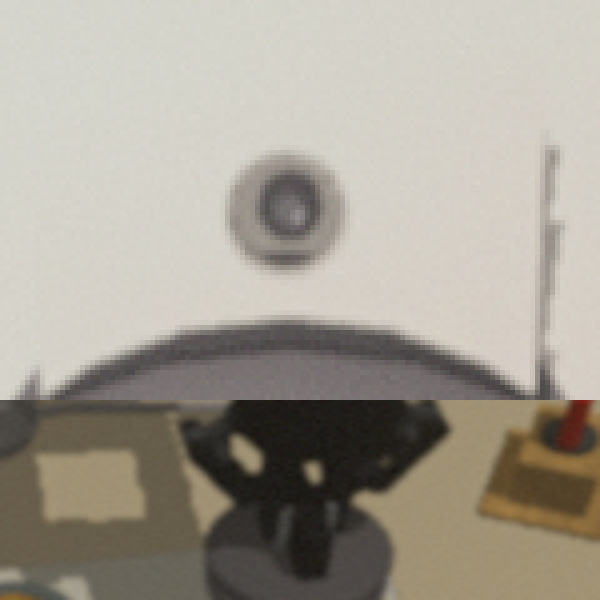

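The peg shows through the ear hole within about 1 mm of its centre, at crop position (290,207) against (286,211) for the hole. I'll descend.

Call:
jog_arm([
  [0,0,0,-0.05,0,0.5,0],
  [0,0,0,0,0,0.6,0],
  [0,0,0,0,0,0.6,0],
  [0,0,0,0,0,0.5,0],
  [0,0,0,0,0,0.4,0],
  [0,0,0,0,0,0,0],
  [0,0,0,0,0,0,0],
])

```text
t: 7.2
tool_pos: [0.61, 0.0797, 0.1366]
tool_rot: [-3.137, -0.168, 0.002]
contact_force: [-0.4, 0.4, -5.2]
opening: 0.0152
```

Call:
jog_arm([
  [0,0,0,0,0,0.3,0],
  [0,0,0,0,0,0.2,0],
  [0,0,0,0,0,0.2,0],
  [0,0,0,0,0,0.1,0],
  [0,0,0,0,0,0,0],
  [0,0,0,0,0,0,0],
])

```text
t: 7.7
tool_pos: [0.6106, 0.0798, 0.1306]
tool_rot: [-3.137, -0.168, -0.001]
contact_force: [-5.8, 0.0, 3.4]
opening: 0.0151
```

Call:
jog_arm([
  [0,0,0,0,0,0,0.3],
  [0,0,0,0,0,0,0.6],
  [0,0,0,0,0,0,1],
  [0,0,0,0,0,0,1],
  [0,0,0,0,0,0,1],
  [0,0,0,0,0,0,1],
  [0,0,0,0,0,0,1],
])

```text
t: 8.28
tool_pos: [0.6104, 0.0796, 0.1293]
tool_rot: [3.137, 0.168, 0.0]
contact_force: [-0.4, -0.3, 1.0]
opening: 0.0853
```

Call:
jog_arm([
  [0,0,0,0,0,-0.5,1],
  [0,0,0,0,0,-1.5,1],
  [0,0,0,0,0,-2.5,1],
  [0,0,0,0,0,-3,1],
  [0,0,0,0,0,-3,1],
  [0,0,0,0,0,-2.5,1],
  [0,0,0,0,0,-1.5,1],
  [0,0,0,0,0,-0.5,1],
  [0,0,0,0,0,0,1],
  [0,0,0,0,0,0,1],
])

```text
t: 9.12
tool_pos: [0.6098, 0.0796, 0.2777]
tool_rot: [-3.137, -0.168, 0.004]
contact_force: [-0.5, 0.4, 0.1]
opening: 0.0854
```

```bash
python3 - <<'E'
from h import *
o,im,d,K,T=snap('wrist','w6');print(o['t'],o['tool_pos'],o['contact_force'],o['opening'])
w=cloud(K,T,d);x,y,z=w[...,0],w[...,1],w[...,2]
def box(c,r,lo,hi): return (np.hypot(x-c[0],y-c[1])<r)&(z>lo)&(z<hi)
c0=(.612,.081)
h=w[box(c0,.08,.134,.15)];print('handle top',len(h),rect(h[:,:2]),np.median(h[:,2]))
l=w[box(c0,.08,.096,.108)];c,r=cv2.minEnclosingCircle(np.float32(l[:,:2])*1000);print('lid',len(l),c,r,np.median(l[:,2]))
f=w[box(c0,.11,.0445,.052)];print('foot',len(f),rect(f[:,:2]),np.median(f[:,2]))
for s in(1,-1):
    a=np.radians(6.2);e=np.array(c0)+s*.057*np.array([np.cos(a),np.sin(a)]);q=w[box(e,.012,.051,.062)];print('peg through',len(q),q.mean(0),np.median(w[box(e,.015,.043,.052)][:,2]))
k=w[box((.628,-.069),.06,.083,.095)];c,r=cv2.minEnclosingCircle(np.float32(k[:,:2])*1000);print('cyl',len(k),c,r,np.median(k[:,2]))
togo(o,(.441,.2815),-25,.25)
E
```

```text
9.1167 [0.6097766  0.07964828 0.27768116] [-0.54464499  0.41445525  0.08920368] 0.08543777988077139
handle top 1443 (array([0.61201404, 0.08130438]), [15.61317253112793, 59.00690460205078], np.float32(6.42088)) 0.14180521801541818
lid 7280 (611.2427368164062, 80.98321533203125) 49.08749771118164 0.10194870761049948
foot 2155 (array([0.61123798, 0.08102628]), [59.99858474731445, 149.28182983398438], np.float32(6.2074285)) 0.04798851987392233
peg through 63 [0.6685018  0.08682477 0.05564572] 0.04795789605141659
peg through 0 [nan nan nan] 0.047900709940918884
cyl 4183 (627.7571411132812, -68.07247161865234) 36.06999969482422 0.08781868768514028
yaw now 6.12 tilt 0.13deg turn z 0.543 rad; shift cm x -23.83 y -11.16 z 2.77<stdin>:10: RuntimeWarning: Mean of empty slice.
  ret = um.true_divide(
```

View pics/w6.png

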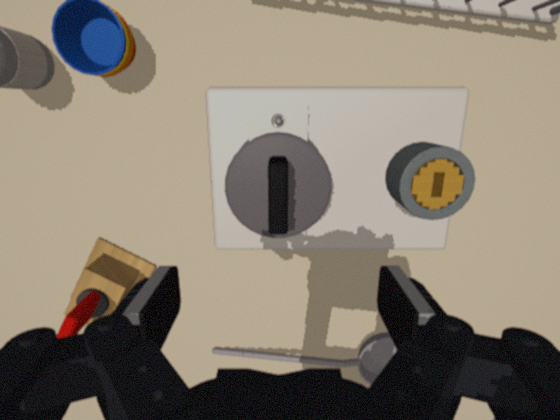

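The bowl is seated: the lid is level at 102 mm and the foot top at 48 mm, and one peg shows at (278,120). The slot at (438,184) is still unturned. Next is the key.

Call:
jog_arm([
  [0,0,0.109,0,0,0,1],
  [0,0,0.109,0,0,0,1],
  [0,0,0.109,0,0,0,1],
  [0,0,0.109,0,0,0,1],
  [0,0,0.107,0,0,0,1],
])

```text
t: 9.58
tool_pos: [0.6094, 0.0796, 0.2763]
tool_rot: [3.064, -0.688, -0.007]
contact_force: [-0.2, -0.5, -0.0]
opening: 0.0853
```

Call:
jog_arm([
  [0,0,0,-1.2,-0.56,0,1],
  [0,0,0,-2.4,-1.12,0,1],
  [0,0,0,-3,-1.4,0.5,1],
  [0,0,0,-3.3,-1.6,0.5,1],
  [0,0,0,-3.3,-1.6,0.5,1],
  [0,0,0,-3.3,-1.6,0.5,1],
  [0,0,0,-3,-1.4,0.5,1],
  [0,0,0,-2.4,-1.12,0.3,1],
  [0,0,0,-1.2,-0.56,0,1],
  [0,0,0,-0.7,-0.2,0,1],
  [0,0,0,0,0,0,1],
  [0,0,0,0,0,0,1],
])

```text
t: 10.58
tool_pos: [0.442, 0.281, 0.2512]
tool_rot: [3.067, -0.679, 0.001]
contact_force: [0.7, -0.4, -0.3]
opening: 0.085
```

```bash
python3 - <<'E'
from h import *
o,im,d,K,T=snap('wrist','w7');print(o['t'],o['tool_pos'],o['q'].round(3))
w=cloud(K,T,d);x,y,z=w[...,0],w[...,1],w[...,2]
def box(c,r,lo,hi): return (np.hypot(x-c[0],y-c[1])<r)&(z>lo)&(z<hi)
c0=(.441,.2815)
h=w[box(c0,.06,.103,.113)];print('grip top',len(h),rect(h[:,:2]),np.median(h[:,2]))
l=w[box(c0,.06,.046,.060)];print('stand+collar',len(l),rect(l[:,:2]),np.median(l[:,2]))
l=w[box(c0,.03,.0535,.060)];print('collar',len(l),cv2.minEnclosingCircle(np.float32(l[:,:2])*1000),np.median(l[:,2]))
togo(o,h[:,:2].mean(0),-25,.087)
E
```

```text
10.5833 [0.44203213 0.28103213 0.25122119] [ 4.240e-01 -1.910e-01  1.848e+00 -1.000e-03  1.484e+00  2.431e+00]
grip top 760 (array([0.44045325, 0.28110266]), [13.296926498413086, 39.226890563964844], np.float32(155.39668)) 0.10760076349433018
stand+collar 2714 (array([0.44004764, 0.28105911]), [50.03232192993164, 70.01524353027344], np.float32(155.45558)) 0.05025418293607814
collar 488 ((440.032958984375, 281.02081298828125), 18.007478713989258) 0.05609909389050627
yaw now -24.95 tilt 0.03deg turn z 0.001 rad; shift cm x -0.06 y 0.08 z 16.42
```

The wrist would end near its range limit at the final turn, so I'll take the key with the gripper turned half round.

Call:
jog_arm([
  [0,0,-0.121,0,0,0,1],
  [0,0,-0.121,0,0,0,1],
  [0,0,-0.121,0,0,0,1],
  [0,0,-0.121,0,0,0,1],
  [0,0,-0.121,0,0,0,1],
  [0,0,-0.121,0,0,0,1],
  [0,0,-0.121,0,0,0,1],
  [0,0,-0.121,0,0,0,1],
  [0,0,-0.121,0,0,0,1],
  [0,0,-0.121,0,0,0,1],
  [0,0,-0.121,0,0,0,1],
  [0,0,-0.121,0,0,0,1],
])

```text
t: 11.63
tool_pos: [0.443, 0.2802, 0.2515]
tool_rot: [2.742, 1.533, 0.0]
contact_force: [0.3, 0.1, -0.5]
opening: 0.0856
```

Call:
jog_arm([
  [0,0,-0.121,0,0,0,1],
  [0,0,-0.121,0,0,0,1],
  [0,0,-0.121,0,0,0,1],
  [0,0,-0.121,0,0,0,1],
  [0,0,-0.121,0,0,0,1],
  [0,0,-0.121,0,0,0,1],
  [0,0,-0.121,0,0,0,1],
  [0,0,-0.121,0,0,0,1],
  [0,0,-0.121,0,0,0,1],
  [0,0,-0.121,0,0,0,1],
  [0,0,-0.121,0,0,0,1],
  [0,0,-0.121,0,0,0,1],
])

```text
t: 12.63
tool_pos: [0.4429, 0.2802, 0.2515]
tool_rot: [1.032, 2.967, -0.0]
contact_force: [-0.2, 0.6, 1.0]
opening: 0.0856
```

Call:
jog_arm([
  [0,0,-0.121,0,0,0,1],
  [0,0,-0.117,0,0,0,1],
  [0,0,0,0,0,0,1],
  [0,0,0,0,0,0,1],
])

```text
t: 12.97
tool_pos: [0.4426, 0.2806, 0.2514]
tool_rot: [0.686, 3.066, -0.0]
contact_force: [-0.6, -1.2, -0.3]
opening: 0.0855
```

```bash
python3 - <<'E'
from h import *
o,im,d,K,T=snap('wrist');print(o['t'],o['tool_pos'],o['q'].round(3))
w=cloud(K,T,d);x,y,z=w[...,0],w[...,1],w[...,2]
def box(c,r,lo,hi): return (np.hypot(x-c[0],y-c[1])<r)&(z>lo)&(z<hi)
c0=(.441,.2815)
h=w[box(c0,.06,.103,.113)];print('grip top',len(h),rect(h[:,:2]),np.median(h[:,2]))
l=w[box(c0,.03,.0535,.060)];print('collar',len(l),cv2.minEnclosingCircle(np.float32(l[:,:2])*1000),np.median(l[:,2]))
togo(o,(.4402,.2811),155.4,.087)
E
```

```text
12.9667 [0.44261252 0.28055611 0.25140884] [ 0.423 -0.19   1.847 -0.     1.485 -0.707]
grip top 773 (array([0.43870117, 0.28146606]), [13.832276344299316, 38.71113204956055], np.float32(155.38066)) 0.10740030913587223
collar 487 ((438.1735534667969, 281.7945861816406), 18.798540115356445) 0.05599959810465788
yaw now 154.77 tilt 0.01deg turn z -0.011 rad; shift cm x 0.24 y -0.05 z 16.44
```

Call:
jog_arm([
  [0,0,-0.011,0.3,-0.06,0,1],
  [0,0,0,0,0,1.5,1],
  [0,0,0,0,0,3,1],
  [0,0,0,0,0,3.5,1],
  [0,0,0,0,0,3.5,1],
  [0,0,0,0,0,3,1],
  [0,0,0,0,0,1.5,1],
  [0,0,0,0,0,0.8,1],
  [0,0,0,0,0,0,1],
  [0,0,0,0,0,0,1],
])

```text
t: 13.85
tool_pos: [0.4393, 0.2823, 0.084]
tool_rot: [0.663, 3.07, 0.001]
contact_force: [-0.0, 0.4, -0.3]
opening: 0.0855
```

Call:
jog_arm([
  [0,0,0,0,0,0,0.5],
  [0,0,0,0,0,0,0],
  [0,0,0,0,0,0,0],
  [0,0,0,0,0,0,0],
  [0,0,0,0,0,0,0],
  [0,0,0,0,0,0,0],
  [0,0,0,0,0,0,0],
  [0,0,0,0,0,0,0],
  [0,0,0,0,0,0,0],
], grip_force=80)

```text
t: 14.6
tool_pos: [0.4392, 0.2823, 0.0838]
tool_rot: [0.662, 3.07, 0.001]
contact_force: [-0.8, 0.2, 3.2]
opening: 0.0131
```

Call:
jog_arm([
  [0,0,0,0,0,-0.4,0],
  [0,0,0,0,0,-0.8,0],
  [0,0,0,0,0,-1.2,0],
  [0,0,0,0,0,-1.6,0],
  [0,0,0,0,0,-2,0],
  [0,0,0,0,0,-2.5,0],
  [0,0,0,0,0,-2.5,0],
  [0,0,0,0,0,-2.5,0],
  [0,0,0,0,0,-1.7,0],
  [0,0,0,0,0,-0.8,0],
  [0,0,0,0,0,0,0],
  [0,0,0,0,0,0,0],
])

```text
t: 15.6
tool_pos: [0.4387, 0.282, 0.2433]
tool_rot: [0.662, 3.071, 0.0]
contact_force: [0.6, 0.5, -1.9]
opening: 0.0132
```

```bash
python3 - <<'E'
from h import *
o,im,d,K,T=snap('wrist','w8');print(o['t'],o['tool_pos'],o['contact_force'],o['opening'],o['q'].round(2))
togo(o,(.627,-.068),186.2,.24)
E
```

```text
15.6 [0.43866366 0.28201323 0.24330232] [ 0.60406798  0.53981625 -1.91603314] 0.013198102546866153 [ 0.43 -0.19  1.86 -0.    1.47 -0.72]
yaw now 155.66 tilt 0.01deg turn z -0.533 rad; shift cm x -14.94 y -36.83 z 0.33
```

View pics/w8.png

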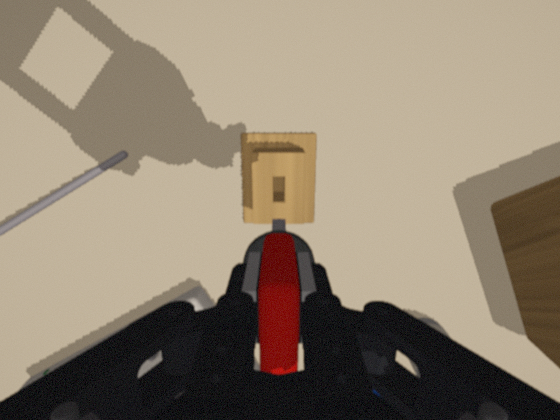

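The key is held, with its collar around (278,245), and the emptied stand slot is at (279,188). I'll use that slot as a reference for the blade's place in the tool frame.

```bash
cat >> h.py <<'E'
def toolT(o,T):
    Tt=np.eye(4);Tt[:3,:3]=R.from_rotvec(o['tool_rot']).as_matrix();Tt[:3,3]=o['tool_pos'];return np.linalg.inv(Tt)@T
def slot(im,K,T,o,roi,ztop,hue):
    """dark slot blob on a face at world height ztop; roi=(r0,r1,c0,c1)"""
    r0,r1,c0,c1=roi;g=cv2.GaussianBlur(im,(3,3),0)[...,0][r0:r1,c0:c1]
    _,m=cv2.threshold(g,0,255,cv2.THRESH_BINARY_INV+cv2.THRESH_OTSU) if hue is None else cv2.threshold(g,hue,255,cv2.THRESH_BINARY_INV)
    ctr=np.array([(c1-c0)/2,(r1-r0)/2]);best=None
    for c in cv2.findContours(m,cv2.RETR_EXTERNAL,cv2.CHAIN_APPROX_NONE)[0]:
        if cv2.contourArea(c)>40:
            p=ray(K,T,c[:,0]+[c0,r0],ztop);ctr_,s,a=rect(p[:,:2])
            H=toolT(o,T);q=np.linalg.inv(np.linalg.inv(H)@np.eye(4))  # cam->tool
            Tt=T@np.linalg.inv(H);t=np.linalg.inv(Tt)@np.array([*ctr_,ztop,1])
            print('slot px',c[:,0].mean(0)+[c0,r0],'world',ctr_.round(4),'size',np.round(s,1),'ang %.1f'%a,'tool',t[:3].round(4))
E
sed -i '/q=np.linalg.inv(np.linalg.inv(H)/d' h.py
python3 - <<'E'
from h import *
o,im,d,K,T=snap('wrist')
slot(im,K,T,o,(155,212,255,302),.05,None)
H=toolT(o,T);w=cloud(K,H,d);
print('collar depth col278', [(r,w[r,278].round(4).tolist()) for r in (224,228,232,236)])
r=w[228:300,240:318].reshape(-1,3);c=r[(np.abs(r[:,2]-.0278)<.004)&(np.hypot(r[:,0],r[:,1])<.03)];print(len(c),c.max(0),c.min(0),np.median(c[:,2]))
e=c[c[:,0]>.008];print('collar circle front',cv2.minEnclosingCircle(np.float32(e[:,:2])*1000))
b=np.uint8((im[...,0]>100)&(im[...,1]<60)&(im[...,2]<60));v,u=np.nonzero(b);p=w[b>0];p=p[(p[:,2]<-.02)];print('grip top tool',rect(p[:,:2]),np.median(p[:,2]))
E
```

```text
Traceback (most recent call last):
  File "h.py", line 53, in slot
    Tt=T@np.linalg.inv(H);t=np.linalg.inv(Tt)@np.array([*ctr_,ztop,1])
                       ^
NameError: name 'H' is not defined
```

Call:
jog_arm([
  [0,0,-0.107,0,0,-0.4,0],
  [0,0,-0.107,0,0,-0.8,0],
  [0,0,-0.107,0,0,-1,0],
  [0,0,-0.107,0,0,-1,0],
  [0,0,-0.107,0,0,-0.5,0],
])

```text
t: 16.12
tool_pos: [0.4385, 0.282, 0.2796]
tool_rot: [0.181, -3.135, 0.001]
contact_force: [0.3, 0.1, -0.5]
opening: 0.0131
```

Call:
jog_arm([
  [0,0,0,-0.57,-1.42,0,0],
  [0,0,0,-1.15,-2.83,0,0],
  [0,0,0,-1.44,-3.54,0,0],
  [0,0,0,-1.44,-3.54,0,0],
  [0,0,0,-1.44,-3.54,0,0],
  [0,0,0,-1.44,-3.54,0,0],
  [0,0,0,-1.44,-3.54,0,0],
  [0,0,0,-1.44,-3.54,0,0],
  [0,0,0,-1.44,-3.54,0,0],
  [0,0,0,-1.44,-3.54,0,0],
  [0,0,0,-1.15,-2.83,0,0],
  [0,0,0,-0.57,-1.42,0,0],
])

```text
t: 17.12
tool_pos: [0.6283, -0.0707, 0.2776]
tool_rot: [0.168, -3.133, -0.0]
contact_force: [-0.5, -0.3, -0.7]
opening: 0.0134
```

Call:
jog_arm([
  [0,0,0,0,0,0,0],
  [0,0,0,0,0,0,0],
  [0,0,0,0,0,0,0],
])

```text
t: 17.37
tool_pos: [0.6273, -0.0662, 0.2793]
tool_rot: [0.174, -3.135, -0.002]
contact_force: [0.5, 0.1, -0.9]
opening: 0.013
```

```bash
python3 - <<'E'
from h import *
o,im,d,K,T=snap('wrist','w9');print(o['t'],o['tool_pos'],o['contact_force'],o['opening'],o['q'].round(2))
w=cloud(K,T,d);x,y,z=w[...,0],w[...,1],w[...,2]
k=(np.hypot(x-.627,y+.068)<.06)&(z>.083)&(z<.095);kk=w[k];print('cyl',len(kk),cv2.minEnclosingCircle(np.float32(kk[:,:2])*1000))
v,u=np.nonzero(k);print(v.min(),v.max(),u.min(),u.max());P=proj(K,T,[.627,-.068,.088])[0].astype(int);print(P)
slot(im,K,T,o,(P[1]-28,P[1]+28,P[0]-25,P[0]+25),.088,None)
togo(o,(.627,-.068),186.2,.24)
E
```

```text
17.3667 [ 0.62732015 -0.06616538  0.27932216] [ 0.50068434  0.08262252 -0.93930992] 0.013000464589712402 [-0.22  0.05  1.57  0.    1.52 -1.91]
cyl 3787 ((626.9515380859375, -68.6632080078125), 35.93793869018555)
150 222 238 312
[275 188]Traceback (most recent call last):
  File "<stdin>", line 6, in <module>
  File "h.py", line 53, in slot
    Tt=T@np.linalg.inv(H);t=np.linalg.inv(Tt)@np.array([*ctr_,ztop,1])
                       ^
NameError: name 'H' is not defined
```

View pics/w9.png

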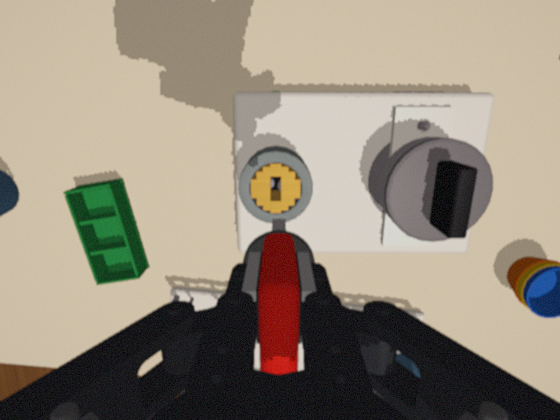

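The slot is at about (276,188) just ahead of the held key, and the bowl is still seated at (440,190). I'll fix the helper and measure.

```bash
sed -i 's/^            Tt=T@np.linalg.inv(H);/            Tt=T@np.linalg.inv(toolT(o,T));/' h.py
python3 - <<'E'
from h import *
o8=dict(tool_pos=np.array([.43866366,.28201323,.24330232]),tool_rot=np.array([.662,3.071,0]))
K,T8=extr('wrist',o8);slot(cv2.imread('pics/w8.png')[:,:,::-1],K,T8,o8,(160,212,258,300),.05,None)
o,im,d,K,T=snap('wrist');print(o['tool_pos'],o['tool_rot'])
for th in (60,75,None): slot(im,K,T,o,(165,212,254,298),.088,th)
H=toolT(o,T);w=cloud(K,H,d)
r=w[228:300,240:318].reshape(-1,3);c=r[(np.abs(r[:,2]-.0265)<.004)&(np.hypot(r[:,0],r[:,1])<.03)];print(len(c),c.max(0),c.min(0),np.median(c[:,2]))
i=c[c[:,0]>.005];A=np.c_[2*i[:,:2],np.ones(len(i))]
b=(im[...,0]>100)&(im[...,1]<60)&(im[...,2]<60);p=w[b];p=p[(p[:,2]<-.02)];print('grip top tool',len(p),rect(p[:,:2]),np.median(p[:,2]))
print([(q,w[q,278].round(4).tolist(),im[q,278].tolist()) for q in range(218,242,3)])
E
```

```text
slot px [278.5 189. ] world [0.44  0.282] size [10.6 23.6] ang 155.7 tool [-0.0012  0.0005  0.1933]
[ 0.62739216 -0.0659181   0.27978569] [ 1.75408637e-01 -3.13565699e+00 -1.27354011e-03]
slot px [291.37735849 206.8490566 ] world [ 0.642  -0.0533] size [13.1 15.6] ang 96.4 tool [-0.0161  0.0107  0.1918]
slot px [259.21568627 206.88235294] world [ 0.645  -0.0799] size [13.1 14.6] ang 96.4 tool [-0.0161 -0.016   0.1918]
slot px [275.125 188.   ] world [ 0.6274 -0.0686] size [ 9.6 23.4] ang 6.4 tool [ 1.000e-04 -2.900e-03  1.918e-01]
slot px [291.98 169.04] world [ 0.61   -0.0568] size [12.3 14.2] ang 96.4 tool [0.0161 0.0109 0.1918]
slot px [258.44897959 169.12244898] world [ 0.613  -0.0834] size [12.3 13.3] ang 96.4 tool [ 0.0161 -0.016   0.1918]
529 [0.01925363 0.01770696 0.03049522] [ 0.00247848 -0.01680432  0.02250709] 0.027928960949115622
grip top tool 3521 (array([0.00184762, 0.00041542]), [13.711750030517578, 35.49929428100586], np.float32(1.0138962)) -0.023692684616136606
[(218, [0.0101, 0.0001, 0.0715], [115, 115, 113]), (221, [0.0103, 0.0001, 0.0655], [89, 83, 82]), (224, [0.0104, 0.0001, 0.0598], [84, 79, 77]), (227, [0.0096, 0.0001, 0.0572], [86, 83, 85]), (230, [0.0167, 0.0001, 0.0333], [57, 54, 53]), (233, [0.0187, 0.0001, 0.024], [88, 30, 29]), (236, [0.0188, 0.0001, 0.0198], [111, 30, 19]), (239, [0.019, 0.0001, 0.0159], [110, 29, 24])]
```

Call:
jog_arm([
  [0,0,0,0.1,-0.33,0.6,0],
  [0,0,0,0,0,1.5,0],
  [0,0,0,0,0,2,0],
  [0,0,0,0,0,2,0],
  [0,0,0,0,0,2,0],
  [0,0,0,0,0,1.5,0],
  [0,0,0,0,0,0.7,0],
  [0,0,0,0,0,0.3,0],
  [0,0,0,0,0,0,0],
  [0,0,0,0,0,0,0],
  [0,0,0,0,0,0,0],
])

```text
t: 18.38
tool_pos: [0.6283, -0.071, 0.176]
tool_rot: [-0.173, 3.134, -0.001]
contact_force: [0.5, -0.2, -1.1]
opening: 0.0129
```

```bash
python3 - <<'E'
from h import *
o=ctrl.get_obs();print(o['t'],o['tool_pos'],o['contact_force'])
# target TCP: measured pose 0.6274,-0.0659 plus tool shift (0.09,-0.33)cm at yaw 186.4
a=np.radians(186.4);ex=np.array([np.cos(a),np.sin(a)]);ey=np.array([ex[1],-ex[0]])
t=np.array([.6274,-.0659])+.0009*ex-.0033*ey;print('target',t);togo(o,t,186.4,.0758+.088)
c=[]
for n in('scene','side'):
    _,im,d,K,T=snap(n);u,v=proj(K,T,[.627,-.069,.1])[0].astype(int);print(n,u,v);c.append(cv2.resize(im[v-30:v+30,u-40:u+40][:,:,::-1],None,fx=5,fy=5,interpolation=cv2.INTER_CUBIC))
cv2.imwrite('pics/c10.png',np.hstack(c))
E
```

```text
18.3833 [ 0.62826255 -0.07100268  0.17599359] [ 0.46268093 -0.15076386 -1.06248901]
target [ 0.62687346 -0.06927976]
yaw now -173.68 tilt 0.16deg turn z -0.001 rad; shift cm x 0.12 y 0.19 z 1.22
scene 252 252
side 250 170
```

View pics/c10.png

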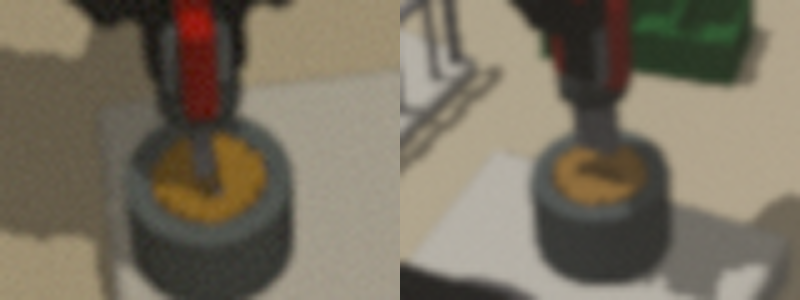

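The scene and side crops show the blade about 1 cm above the slot mouth. I'll apply the small measured correction.

Call:
jog_arm([
  [0,0,0,0.12,0.17,0.3,0],
  [0,0,0,0,0,0,0],
  [0,0,0,0,0,0,0],
  [0,0,0,0,0,0,0],
  [0,0,0,0,0,0,0],
])

```text
t: 18.9
tool_pos: [0.626, -0.0692, 0.1714]
tool_rot: [-0.173, 3.137, -0.0]
contact_force: [0.7, 0.4, -0.8]
opening: 0.0133
```

```bash
python3 - <<'E'
from h import *
o=ctrl.get_obs();print(o['t'],o['tool_pos'],o['contact_force']);togo(o,(.6269,-.0693),186.4,.0758+.088)
E
```

```text
18.9 [ 0.62599205 -0.06924386  0.17136011] [ 0.72372476  0.37416453 -0.83878171]
yaw now -173.68 tilt 0.00deg turn z -0.001 rad; shift cm x -0.09 y -0.02 z 0.76
```

Call:
jog_arm([
  [0,0,0,-0.05,0,0.4,0],
  [0,0,0,0,0,0.3,0],
  [0,0,0,0,0,0.3,0],
  [0,0,0,0,0,0.3,0],
  [0,0,0,0,0,0.2,0],
  [0,0,0,0,0,0,0],
  [0,0,0,0,0,0,0],
])

```text
t: 19.48
tool_pos: [0.6263, -0.0692, 0.156]
tool_rot: [0.173, -3.136, -0.0]
contact_force: [-0.1, 1.0, -0.2]
opening: 0.013
```

Call:
jog_arm([
  [0,0,0,0,0.08,0.25,0],
  [0,0,0,0,-0.16,0.25,0],
  [0,0,0,0,0.16,0.25,0],
  [0,0,0,0,-0.16,0.2,0],
  [0,0,0,0,0.16,0.2,0],
  [0,0,0,0,-0.16,0.2,0],
  [0,0,0,0,0.08,0,0],
  [0,0,0,0,0,0,0],
], grip_force=100)

```text
t: 20.15
tool_pos: [0.6276, -0.0699, 0.1447]
tool_rot: [-0.173, 3.134, -0.003]
contact_force: [-0.6, -2.2, 5.8]
opening: 0.0129
```

Call:
jog_arm([
  [0,0,0,0,0.1,0.3,0],
  [0,0,0,0,-0.2,0.3,0],
  [0,0,0,0,0.2,0.2,0],
  [0,0,0,0,-0.2,0.2,0],
  [0,0,0,0,0.2,0.2,0],
  [0,0,0,0,-0.2,0.1,0],
  [0,0,0,0,0.1,0,0],
  [0,0,0,0,0,0,0],
])

```text
t: 20.82
tool_pos: [0.6276, -0.0694, 0.133]
tool_rot: [-0.173, 3.134, -0.001]
contact_force: [-2.6, 1.1, 8.1]
opening: 0.013
```

Call:
jog_arm([
  [0,0,0,0,0.1,0.3,0],
  [0,0,0,0,-0.2,0.2,0],
  [0,0,0,0,0.2,0.2,0],
  [0,0,0,0,-0.2,0.2,0],
  [0,0,0,0,0.2,0.1,0],
  [0,0,0,0,-0.2,0.1,0],
  [0,0,0,0,0.1,0,0],
  [0,0,0,0,0,0,0],
])

```text
t: 21.48
tool_pos: [0.6276, -0.0693, 0.1218]
tool_rot: [-0.173, 3.135, -0.001]
contact_force: [-4.1, -0.8, 12.6]
opening: 0.0127
```

Call:
jog_arm([
  [0,0,0,0,0.1,0.15,0],
  [0,0,0,0,-0.2,0.1,0],
  [0,0,0,0,0.2,0,0],
  [0,0,0,0,-0.1,0,0],
  [0,0,0,0,0,0,0],
])

```text
t: 21.9
tool_pos: [0.6277, -0.0694, 0.1218]
tool_rot: [-0.173, 3.135, -0.0]
contact_force: [-8.9, 1.9, 21.3]
opening: 0.0127
```

```bash
python3 - <<'E'
from h import *
o,im,d,K,T=snap('wrist');print(o['t'],o['tool_pos'],o['contact_force'],o['wrist_torque'],o['opening'],o['q'].round(2))
w=cloud(K,T,d);b=(im[...,0]>100)&(im[...,1]<60)&(im[...,2]<60);p=w[b];print('grip top z',np.median(p[p[:,2]>.13][:,2]),'expect .146')
r=w[225:300,235:322].reshape(-1,3);c=r[(r[:,2]>.085)&(r[:,2]<.105)];h,e=np.histogram(c[:,2],20);print(np.c_[e[:-1],h].round(4).tolist())
c=[]
for n in('scene','side'):
    _,im,d,K,T=snap(n);u,v=proj(K,T,[.627,-.069,.1])[0].astype(int);c.append(cv2.resize(im[v-30:v+30,u-40:u+40][:,:,::-1],None,fx=5,fy=5,interpolation=cv2.INTER_CUBIC))
cv2.imwrite('pics/c11.png',np.hstack(c))
E
```

```text
21.9 [ 0.6277167  -0.06937905  0.12176292] [-8.94341115  1.90454705 21.31500959] [0.34408222 1.77443243 0.02886287] 0.012678650661330556 [-0.23  0.18  1.7   0.    1.26 -1.91]
grip top z 0.14529409721044137 expect .146
[[0.0851, 40.0], [0.086, 79.0], [0.087, 571.0], [0.088, 524.0], [0.089, 98.0], [0.09, 45.0], [0.091, 46.0], [0.092, 63.0], [0.093, 232.0], [0.094, 179.0], [0.095, 11.0], [0.096, 0.0], [0.097, 6.0], [0.098, 20.0], [0.099, 24.0], [0.1, 17.0], [0.101, 24.0], [0.102, 29.0], [0.103, 41.0], [0.104, 55.0]]
```

View pics/c11.png

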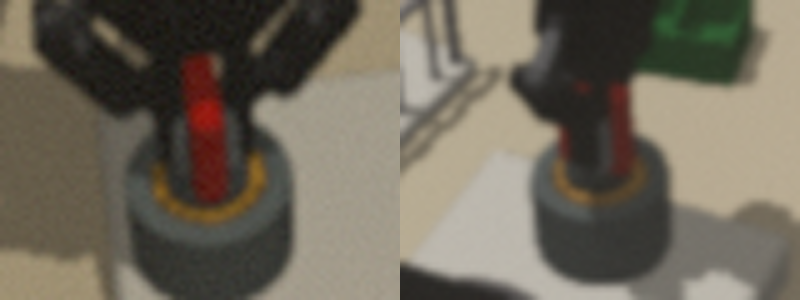

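The collar is on the brass face: its top is at about 94 mm, and z held steady while the push rose to 21 N. I'll ease the side load, then turn clockwise.

Call:
jog_arm([
  [0,0,0,0.1,0,-0.1,0],
  [0,0,0,0.1,0,-0.1,0],
  [0,0,0,0,0,0,0],
  [0,0,0,0,0,0,0],
], grip_force=120)

```text
t: 22.38
tool_pos: [0.6272, -0.0694, 0.1219]
tool_rot: [-0.173, 3.13, -0.001]
contact_force: [1.5, 0.5, 8.7]
opening: 0.0127
```

Call:
jog_arm([
  [0,0,0.1,0,0,0,0],
  [0,0,0.1,0,0,0,0],
  [0,0,0.1,0,0,0,0],
  [0,0,0.1,0,0,0,0],
  [0,0,0.1,0,0,0,0],
  [0,0,0.1,0,0,0,0],
  [0,0,0,0,0,0,0],
  [0,0,0,0,0,0,0],
])

```text
t: 23.05
tool_pos: [0.6271, -0.0689, 0.1219]
tool_rot: [0.76, 3.042, 0.004]
contact_force: [1.7, 2.7, 11.4]
opening: 0.0128
```

```bash
python3 - <<'E'
from h import *
o=ctrl.get_obs();print(o['t'],o['tool_pos'],o['contact_force'],o['wrist_torque'],o['opening'],o['q'].round(2));togo(o,(.627,-.0693),186.4-90,.1218)
E
```

```text
23.05 [ 0.62714976 -0.06889818  0.12188584] [ 1.66003501  2.69984363 11.36889904] [ 0.53184806 -0.04503195  0.13020873] 0.012772604386353565 [-0.23  0.17  1.71  0.    1.25 -1.31]
yaw now 151.93 tilt 0.39deg turn z 0.969 rad; shift cm x -0.04 y -0.02 z 0.01
```

Call:
jog_arm([
  [0,0,0.1,0,0,0,0],
  [0,0,0.1,0,0,0,0],
  [0,0,0.1,0,0,0,0],
  [0,0,0.1,0,0,0,0],
  [0,0,0.1,0,0,0,0],
  [0,0,0.1,0,0,0,0],
  [0,0,0.1,0,0,0,0],
  [0,0,0.1,0,0,0,0],
  [0,0,0.1,0,0,0,0],
  [0,0,0.1,0,0,0,0],
  [0,0,0,0,0,0,0],
  [0,0,0,0,0,0,0],
])

```text
t: 24.05
tool_pos: [0.6277, -0.0682, 0.122]
tool_rot: [2.126, 2.306, 0.012]
contact_force: [3.3, 5.8, 9.4]
opening: 0.0131
```

```bash
python3 - <<'E'
from h import *
o,im,d,K,T=snap('wrist','w12');print(o['t'],o['tool_pos'],o['contact_force'],o['wrist_torque'],o['opening'],o['q'].round(2));togo(o,(.627,-.0693),186.4-90,.1218)
H=toolT(o,T);w=cloud(K,H,d);b=(im[...,0]>100)&(im[...,1]<60)&(im[...,2]<60);p=w[b];p=p[p[:,2]<-.02];print('grip in tool',rect(p[:,:2]),np.median(p[:,2]))
E
```

```text
24.05 [ 0.62771276 -0.0681727   0.12196718] [3.31871847 5.8147814  9.42157196] [ 0.85931883 -0.47650431  0.13731672] 0.013126734429827808 [-0.23  0.17  1.71  0.    1.25 -0.31]
yaw now 94.66 tilt 0.50deg turn z -0.030 rad; shift cm x -0.10 y -0.08 z 0.02
grip in tool (array([ 0.00131051, -0.00094839]), [13.251779556274414, 35.88667297363281], np.float32(0.059362117)) -0.023695189394645017
```

Call:
jog_arm([
  [0,0,0.03,0,0,0,0],
  [0,0,0,0,0,0,0],
  [0,0,0,0,0,0,0],
  [0,0,0,0,0,0,0],
  [0,0,0,0,0,0,0],
  [0,0,0,0,0,0,0],
])

```text
t: 24.6
tool_pos: [0.6277, -0.0681, 0.1219]
tool_rot: [2.16, 2.275, 0.012]
contact_force: [2.8, 5.2, 9.5]
opening: 0.0131
```

```bash
python3 - <<'E'
from h import *
o=ctrl.get_obs();print(o['t'],o['tool_pos'],o['contact_force'],o['wrist_torque'],o['opening'],np.abs(o['dq']).max());togo(o,(.627,-.0693),186.4-90,.1218)
for n in('scene','side'):
    _,im,d,K,T=snap(n);w=cloud(K,T,d);x,y,z=w[...,0],w[...,1],w[...,2];b=np.hypot(x-.612,y-.081)<.07
    for lo,hi in((.134,.15),(.097,.107)):
        q=w[b&(z>lo)&(z<hi)];print(n,len(q),rect(q[:,:2]),np.median(q[:,2]))
    u,v=proj(K,T,[.62,0,.1])[0].astype(int);cv2.imwrite(f'pics/e_{n}.png',im[v-75:v+75,u-100:u+100][:,:,::-1])
cv2.imwrite('pics/end.png',cv2.resize(np.hstack([cv2.imread(f'pics/e_{n}.png') for n in('scene','side')]),None,fx=2,fy=2))
E
```

```text
24.6 [ 0.62772088 -0.06813977  0.12194246] [2.80603115 5.20169466 9.48303507] [ 0.92258634 -0.43579987  0.13991365] 0.013127860286281271 0.0017738747205422092
yaw now 92.95 tilt 0.50deg turn z -0.060 rad; shift cm x -0.11 y -0.08 z 0.01
scene 196 (array([0.61354938, 0.08087688]), [15.3878755569458, 60.454994201660156], np.float32(6.521182)) 0.141592715042185
scene 1035 (array([0.61363293, 0.08181496]), [95.99125671386719, 96.25177764892578], np.float32(173.71475)) 0.10186898420777024
side 192 (array([0.6116897 , 0.08251637]), [17.912633895874023, 59.72176742553711], np.float32(7.007966)) 0.14221736658224704
side 713 (array([0.61064075, 0.08274228]), [94.70140838623047, 97.84991455078125], np.float32(56.665283)) 0.10285409433874892
```

View pics/end.png

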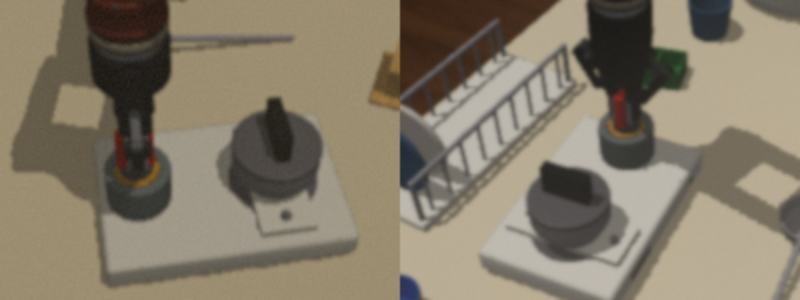

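The bowl is seated on its base in both views, and the key is down, turned a quarter and still gripped. The arm is still, so I'm handing in.

```bash
python3 -c "
from station import ctrl
print(ctrl.finish_job());o=ctrl.get_obs();print(o['t'],o['tool_pos'],o['contact_force'],o['opening'])"
```

```text
the job is handed in; nothing more can be done
None
the job is handed in; nothing more can be done
```

The job is handed in at about 25 s. The bowl is on its base and released. The red key is fully down in the cylinder, turned clockwise, and still gripped at 120 N. The hand-in reports no verdict, so the results below are my own last checks.

- **Bowl:** The lid is level at 102 mm and the handle top at 142 mm, which are the seated heights. Its position is within about 2 mm of the seat estimate, and its yaw is 6.2–7.0° against the base's 6.2°. I saw one peg through its ear hole. The other was hidden by the bowl, so I inferred it from the level foot.
- **Key depth:** The collar lies on the brass face. The height stayed put when the push rose to 21 N, and about 9.5 N of push was kept on at the end.
- **Turn:** The tool turned about 1.63 rad from insertion. The spring torque read about 0.14 N m, near its value at the stop, and the joints were almost still. The cylinder's own angle was not measured. Allowing 0.1 rad of play, it should be at about 1.5 rad or more.
- **Disagreements:** The wrist camera read about 1 mm too far along the tool's x, and the scene and side cameras differ by 1–3 mm. I allowed for these with relative measurements.
- **Other things on the counter:** I didn't contact any of them on the way, but I didn't re-measure their positions at the end.

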